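# Expose a printing plate: lid on, shutter held open at the mark

### The arm

A 6-joint arm with a two-finger parallel gripper is mounted at the origin on the work surface. World frame = base frame: x ahead of the robot, y to its left, z up, the work surface at z = 0. Lengths are in mm, angles in rad, forces in N, time in s.
With the tool pointing down it reaches from about 275 to 750 mm from the base axis. Payload 10.2 kg.
Tool frame: the origin (TCP) lies at the very end of the fingers, on their centre line; the grasp point (between the pads) lies 19 mm behind it (ctrl.hold_point_z is the distance from the TCP to the grasp point, in mm); z points along the fingers, y is the direction in which the jaws open and shut (so a half turn about z gives the same grasp; the last joint's range is limited). The gripper opens to 85 mm and grips with 20 to 120 N. Pads are 22 mm wide; open, the fingers measure 114 mm over their backs; the gripper's body (76 mm by 85 mm) begins 54 mm behind the grasp point. The pads swing forward as they close: fully open they stand 13 mm farther back than shut.
Start: joints at [0.925, 0.313, 1.498, -0, 1.331, -0.223], TCP at [215.429, 478.771, 231.294] pointing down, gripper open.
Joint ranges: [-2.94, 2.94], [-0.97, 2.17], [0.19, 2.56], [-1.23, 4.37], [0.02, 3.11], [-2.88, 2.88]. Speed limits (rad/s): [2.39, 2.39, 3.01, 3.14, 3.14, 3.14].

### API

Orientations are given as a unit quaternion [w, x, y, z].
In Python, from rig import readout, cams, workorder, spotter, ctrl gives the robot as it stands.
- The arm moves only by the tool step_arm, never from a script. Its argument "plan" is text: rows parted by semicolons, each of 5 numbers parted by spaces: the shift along the tool's x, y, z in cm, then the turn about the tool's z in degrees, then the opening in per cent of the stroke, from 0 (shut) to 100 (fully open). In form: x y z twist gripper; .... A call has 1 to 10 rows; each row is the pose to reach, as a shift and turn from the pose commanded when the call began, along the tool's axes at that moment; what a row does not reach only later rows make up. A row lasts 1/10 s, in which the tool goes at most 50 mm and 8.59 degrees, less where a joint would pass 70% of its speed; a pose out of reach is approached as far as the arm can. A call with a gripper value outside its range is refused whole. The fingers move at their own pace and stop on an object; "grip_force" is the grip in N (left out, the last holds). Time passes only in rows, so rows that repeat a pose let the fingers close. It gives the time, the measured TCP pose, the force and the opening at its end, in the units of the state.
- readout.sense(): the state, without advancing time (a new reading comes with each control period).
- cams.capture(name): name is "scene" or "top" or "wrist"; returns (picture, depth): 384x512x3 uint8, red, green, blue; 384x512 float32, mm along the optical axis (not along the pixel's ray), 0 where there is no reading.
- cams.camera_info(name): a dict with "vfov" (degrees; the focal length in pixels is half the picture's height over the tangent of half this angle, whatever the lens; pixels are square), "cx", "cy" (the principal point, pixels), "rvec" (rotation vector, rad) and "tvec" (3), from world to camera coordinates, as OpenCV has them. Camera axes: x right, y down, z forward; pixel columns grow to the right and rows downward; lengths in mm; the calibration is good to about 2 mm. A picture is of the moment at which its call begins: read the wrist's pose just before it. camera_info takes no time and is no camera call; for the wrist camera it gives the pose at the moment of the call.
- workorder.finish_job(): hands the job in, once; it reports no verdict.
Trained networks look in the newest picture that a camera, given by its name, has taken for a name from the list of things; names that differ only in an ending like _2 or _b are one class to them, and where a whole thing is asked for, a point or a joint stands for the part that bears it (a point fixed in the world has none). Each returns a list of dicts, best first, with "conf" (0 to 1); they miss things now and then, are a little off and sometimes report something else, mostly with a low value. They report only what shows in the picture. A call takes as long as a camera call.
- spotter.regions_of(camera, target): "pixels" (384x512 bool, what is visible of it) and "extent" ([centre column, centre row, width, height] in pixels, round what is visible of it).
The state is a dict: "time_s": time; "joints": joint angles; "dq": joint speeds; "tau": joint torques, N m; "eef_pos": TCP position; "ee_rot": TCP orientation; "force": force on the tool from outside, world axes, zero at the start; "wrist_torque": the same for the moment, N m; "grip_width": opening from 0.0 (shut) to 1.0 (fully open).
Only numpy, scipy, OpenCV 4.12 (cv2) and the standard library are available. Lean on these libraries where they do the work, as an engineer would, in place of code of your own. Each camera call takes 0.05 s, during which the arm holds its last target. There are 200 camera calls.

### The job

The plate is already in the exposure box: set the box's lid gently into place so that it sits fully home, and let go of it; only then pull the spring-loaded shutter slide out by its upright grip until its pointer is opposite the ridge of the index clip, and keep it there. Finish while still holding the shutter at the mark (it springs shut if let go), with the lid still home, and leave the other things on the table where they are.

Things in the scene. Friction and masses are not known exactly. Their poses are not given: they have to be found in the camera images.
- exposer: grey metal exposure box fixed to the table, 210 mm in x, 180 in y, 80 high. Origin: centre of underside, z up. Open well in its top, 160 (x) x 125 (y) x 30 mm deep, centred; rim at z = 80; a loose steel plate lies in it. A low aluminium runway for the shutter, 130 mm wide, 26 high (rails to 36), extends from its -y side, y = -90 to -259 mm
- lid: loose lid, about 0.45 kg, on the table at first. Origin: centre of underside; long side along x. Black plug 152 x 117 x 12 mm (4 mm play all round in the well), on it a grey flange 176 x 141 x 8, on that a wooden grip bar, centred, 90 mm in x, 20 in y, z = 20 to 58. Home: flange on the box's rim, origin 68 mm above the box's origin, x along the box's x, either way round
- lid_grip (a point): point inside the lid's grip bar: on its centre line, 42 mm above the lid's origin
- shutter (a joint): how far the shutter slide is pulled out, m: 0 home (start), 0.085 at the stop. Moves along the box's -y. A spring pulls it back: 3 N at home, rising 50 N/m (about 6 N at the mark); it snaps home if let go
- shutter_grip (a point): point inside the shutter's upright wooden grip, a block 40 mm in the box's x, 14 in its y, from 35 to 91 mm above the table; the point is on its vertical centre line, 70 mm above the table. At home the centre line is 156 mm to the -y side of the box's origin, 66 mm from the box's side. Axes as the box's
- shutter_pointer (a point): tip of the 3 mm wide steel pointer that sticks out of the grip's foot in the box's +x, 41 mm above the table, 48 mm from the grip's centre line and in line with it (same y in the box's frame). Axes as the box's
- index_mark (a point): top edge of the dark steel index clip (14 x 16 mm with a 3 mm wide upright ridge) on the runway's +x edge, its top 45 mm above the table. The ridge is the mark: the shutter is at the mark when the pointer is opposite the ridge, both at the same y in the box's frame, 35 to 65 mm out from home. Axes as the box's
- brayer: bystander: ink roller lying on the table, roller 38 mm thick and 90 mm long along its y with the origin under it, handle to -x, 190 mm long overall in x
- ink_tin: bystander: tin 80 mm across, 55 mm high, standing near the box; origin under its centre
- jar: bystander: jar 56 mm across, 65 mm high, standing near the runway; origin under its centre
- ink_knife: bystander: ink knife 190 mm long lying along its x near the lid
- lino_block: bystander: carved block 110 x 80 x 21 mm lying on the table; origin under its centre
- dabber: bystander: turned wooden dabber 48 mm across, 58 mm high; origin under its centre

How it is judged:
By the outcome, as a careful person would: the job done as asked, in the order asked, and still so for the second after the job is handed in, while the arm keeps its last pose, push and grip.
It also fails if it takes over 48 s, if anything falls off the work surface, if the arm or the gripper's body presses on something with over 40 N, if the wrist force passes 120 N, or if a joint passes its speed limit or range.

## Working session

There is one attempt and no reset: what is moved stays moved. The work goes in short steps, Python scripts to look and compute and a tool call to move; the robot and the scene stay as the last step left them, time stands still between calls to the robot, and variables do not carry over. Pictures are saved under pics/ and viewed, about 8 in all and at most 12, crops included, and the job is handed in when it is done.

Besides the shell and the picture viewer there is one more tool, called after "Call:" in YAML: its name, and indented under it one key for each argument. step_arm: Moves the arm, as the interface text tells. Its arguments: {"type":"object","properties":{"plan":{"type":"string"},"grip_force":{"type":"number"}},"required":["plan"]}

```bash
mkdir -p pics; ls
cat > h.py <<'E'
import numpy as np, cv2
from rig import readout, cams, workorder, spotter, ctrl
def cam(n):
    i=cams.camera_info(n); f=192/np.tan(np.radians(i['vfov'])/2)
    return f,i['cx'],i['cy'],cv2.Rodrigues(np.array(i['rvec'],float))[0],np.array(i['tvec'],float)
def cloud(n,d):
    f,cx,cy,R,t=cam(n); v,u=np.mgrid[:384,:512]
    P=np.stack([(u-cx)/f*d,(v-cy)/f*d,d],-1)
    return (P-t)@R   # world
def proj(n,p):
    f,cx,cy,R,t=cam(n); q=R@np.array(p,float)+t
    return cx+f*q[0]/q[2], cy+f*q[1]/q[2]
def save(n,im,s=1):
    cv2.imwrite('pics/'+n,cv2.resize(im[:,:,::-1],None,fx=s,fy=s,interpolation=cv2.INTER_CUBIC))
E
python3 - <<'E'
from h import *
s=readout.sense(); print(s['eef_pos'],s['ee_rot'],s['force'],s['grip_width'],ctrl.hold_point_z)
ims=[]
for n in ['top','scene']:
    im,d=cams.capture(n); np.savez('/tmp/%s.npz'%n,im=im,d=d); ims.append(im)
    print(n,{k:np.round(v,3) for k,v in cams.camera_info(n).items()})
    C=cloud(n,d)
    for t in ['exposer','lid','lid_grip','shutter','index_mark','brayer','ink_tin','jar','ink_knife','lino_block','dabber']:
        r=spotter.regions_of(n,t)
        for x in r[:2]:
            P=C[x['pixels']&(d>0)]
            print(t,round(x['conf'],2),np.round(x['extent']),np.round(np.median(P,0)) if len(P) else None,np.round(np.percentile(P,98,axis=0)) if len(P) else None)
save('a_top.png',ims[0],1.5); save('a_scene.png',ims[1],1.5)
E
```

```text
pics
[215.24775633 478.54584499 230.71275435] [-2.98821720e-04  2.09823030e-01  9.77739138e-01 -6.19679077e-04] [-0.19051016  0.25468412 -0.10559231] 0.9990965651105326 18.700000000000003
top {'vfov': np.float64(45.235), 'cx': np.float64(246.304), 'cy': np.float64(181.838), 'rvec': array([ 2.053, -2.181,  0.221]), 'tvec': array([   3.389,  610.22 , 1510.106])}
exposer 0.9 [221. 202.  98.  67.] [543.  59.  50.] [653. 224.  87.]
lid 0.98 [334. 229.  53.  65.] [ 439. -324.   21.] [ 533. -247.   61.]
lid_grip 0.77 [336. 228.  52.  54.] [ 439. -324.   21.] [ 528. -249.   61.]
shutter 0.96 [236. 200.  22.  19.] [547.   6.  36.] [575.  44.  94.]
shutter 0.53 [248. 243.  19.  14.] [406. -27.  64.] [431.  -3.  71.]
brayer 0.97 [379. 265.  35.  60.] [ 351. -456.   25.] [ 402. -420.   42.]
ink_tin 0.9 [233. 151.  24.  22.] [717.  13.  54.] [756.  48.  62.]
jar 0.74 [250. 241.  18.  11.] [406. -27.  65.] [432.  -3.  71.]
jar 0.45 [359. 188.  55.  28.] [ 583. -396.    5.] [ 631. -341.   24.]
ink_knife 0.82 [360. 186.  57.  28.] [ 580. -401.    4.] [ 632. -341.   24.]
ink_knife 0.38 [236. 202.  28
[... 508 characters left out ...]
0.78 [196. 147.  56.  50.] [ 452. -319.   21.] [ 534. -243.   60.]
shutter 0.58 [272. 187.  27.  24.] [554.  -2.  37.] [575.  41.  93.]
shutter 0.4 [290. 204. 119.  86.] [572.  74.  51.] [660. 224.  85.]
brayer 0.91 [176. 117.  41.  32.] [ 376. -450.   26.] [ 407. -422.   41.]
ink_tin 0.69 [262. 239.  24.  31.] [736.  17.  54.] [766.  53.  59.]
jar 0.7 [276. 157.  15.  21.] [424. -24.  54.] [438.  -0.  69.]
ink_knife 0.83 [159. 171.  39.  41.] [ 581. -399.    4.] [ 632. -341.   22.]
lino_block 0.65 [401. 209.  37.  32.] [472. 420.  21.] [526. 472.  26.]
dabber 0.5 [380. 249.  17.  18.] [645. 370.  29.] [659. 394.  61.]
dabber 0.48 [195. 149.  58.  46.] [ 451. -318.   21.] [ 534. -243.   60.]
```

View pics/a_top.png

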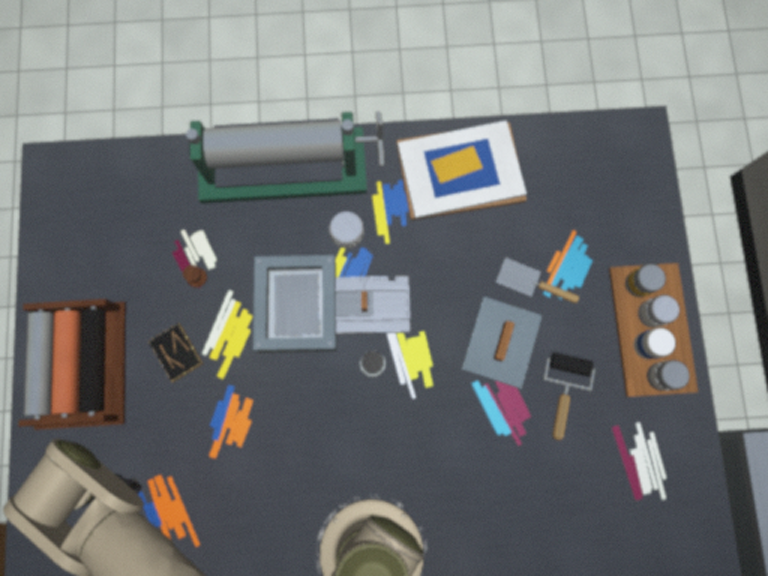

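Run:
```python
from h import *
for n in ['top','scene']:
    z=np.load('/tmp/%s.npz'%n); d=z['d']; C=cloud(n,d)
    def rect(c,zlo,zhi,r,nm):
        m=(d>0)&(np.abs(C[...,:2]-c).max(-1)<r)&(C[...,2]>zlo)&(C[...,2]<zhi)
        P=C[m]; q=cv2.minAreaRect(P[:,:2].astype(np.float32)); print(n,nm,len(P),np.round(q[0],1),np.round(q[1],1),round(q[2],1),'z',round(np.median(P[:,2]),1), 'mean',np.round(P.mean(0),1))
    rect((560,100),74,90,140,'rim')
    rect((448,-320),14,28,110,'flange'); rect((448,-320),48,70,90,'bar')
    rect((548,0),75,100,45,'sgrip')
    rect((640,100),-5,5,30,'tbl')
```

```text
top rim 1588 [550.6 103.3] [251.3 211.3] 87.0 z 80.6 mean [549.6 136.8  80.8]
top flange 1836 [ 429.5 -353.4] [199.1 176. ] 67.8 z 20.4 mean [ 438.4 -327.9   20.6]
top bar 167 [ 441.1 -326.7] [20.7 89.4] 67.6 z 58.2 mean [ 439.6 -325.6   57.9]
top sgrip 48 [544.5 -17. ] [10.  38.1] 86.7 z 91.0 mean [544.3 -17.   91.1]
top tbl 0 [0. 0.] [0. 0.] 0.0 z nan mean [nan nan nan]
scene rim 1665 [552.  102.7] [252.6 213.8] 87.6 z 80.7 mean [561.2 137.1  80.7]
scene flange 1263 [ 430.4 -352.1] [199.9 178.8] 68.0 z 20.5 mean [ 447.  -324.1   20.6]
scene bar 136 [ 441.6 -325.4] [23.5 89.1] 66.7 z 58.0 mean [ 443.7 -324.3   57.2]
scene sgrip 62 [547.3 -16.4] [14.1 39.9] 87.1 z 89.8 mean [549.7 -15.9  88.5]
scene tbl 82 [661.6 100.3] [16.4 58.9] 0.4 z 0.7 mean [662.3  99.5   0.8]
  return _methods._mean(a, axis=axis, dtype=dtype,
  ret = ret.dtype.type(ret / rcount)
<stdin>:6: RuntimeWarning: Mean of empty slice.
  ret = um.true_divide(
```

The top view shows the box at about (295,303) in the 1.5x picture, with the runway to its right. The shutter grip is at (365,300), the index clip is on the upper runway edge near (397,278), and the lid is at (503,342). The jar stands at (372,362), the tin at (346,227).

```bash
cat >> h.py <<'E'
from scipy.spatial.transform import Rotation as Ro
def tool():
    s=readout.sense(); w=s['ee_rot']; return np.array(s['eef_pos']),Ro.from_quat([w[1],w[2],w[3],w[0]]).as_matrix(),s
def shift(target,ydeg=None):
    p,R,s=tool(); d=R.T@(np.array(target,float)-p)/10
    yd=np.degrees(np.arctan2(R[1,1],R[0,1]))
    tw=None if ydeg is None else -((ydeg-yd+90)%180-90)
    print('tcp',p.round(1),'ydir',round(yd,2),'tilt',R[:,2].round(3),'shift cm',d.round(2),'twist',tw,'F',np.round(s['force'],1),'grip',round(s['grip_width'],3),'t',round(s['time_s'],2))
E
python3 - <<'E'
from h import *
p,R,s=tool(); f,cx,cy,Rc,t=cam('wrist'); c=-Rc.T@t
print('cam pos in tool',R.T@(c-p),'cam z in tool',R.T@Rc[2],'f',f)
shift([470,110,330],87)
E
```

```text
cam pos in tool [ 8.02163871e+01 -1.23098452e-01 -1.43312280e+02] cam z in tool [-0.3150757  -0.00103487  0.94906598] f 296.1073920606961
tcp [215.4 478.8 231.3] ydir 65.78 tilt [ 0. -0. -1.] shift cm [-38.35 -23.19  -9.87] twist -21.2228004318425 F [ 0.1 -0.2 -0.8] grip 1.002 t 1.2
```

```bash
python3 -c "
from h import *
shift([490,60,330],87)"
```

```text
tcp [215.4 478.8 231.3] ydir 65.78 tilt [ 0. -0. -1.] shift cm [-42.22 -26.93  -9.87] twist -21.2228004318425 F [ 0.1 -0.2 -0.8] grip 1.002 t 1.2
```

Call:
step_arm:
  plan: "-4 -2.7 -2 -2 100; -8 -5.4 -4 -4 100; -12 -8 -6 -7 100; -16 -10.6 -8 -10 100; -20 -13 -9.9 -13 100; -24 -15.5 -9.9 -16 100; -28 -18 -9.9 -19 100; -32.5 -20.8 -9.9 -21.2 100; -37 -23.7 -9.9 -21.2 100; -42.2 -26.9 -9.9 -21.2 100"

```text
time_s: 2.2
eef_pos: [479.6, 74.6, 330.5]
ee_rot: [0.0, 0.027, 1.0, 0.0]
force: [1.1, 0.7, 1.2]
grip_width: 1.002
```

Call:
step_arm:
  plan: "0 0 0 0 100; 0 0 0 0 100; 0 0 0 0 100"

```text
time_s: 2.5
eef_pos: [478.4, 77.5, 330.5]
ee_rot: [0.0, 0.026, 1.0, 0.0]
force: [0.5, 0.4, -0.0]
grip_width: 0.998
```

Run:
```python
from h import *
shift([490,60,330],87)
im,d=cams.capture('wrist'); C=cloud('wrist',d); np.savez('/tmp/w1.npz',im=im,d=d,C=C)
save('b_wrist.png',im,1.5)
for t in ['exposer','shutter','index_mark','shutter_pointer']:
    for x in spotter.regions_of('wrist',t)[:2]:
        P=C[x['pixels']&(d>0)]; print(t,x['conf'],np.round(x['extent']),np.round(np.median(P,0),1),len(P))
def rect(c,zlo,zhi,r,nm):
    m=(d>0)&(np.abs(C[...,:2]-c).max(-1)<r)&(C[...,2]>zlo)&(C[...,2]<zhi)
    P=C[m]; q=cv2.minAreaRect(P[:,:2].astype(np.float32)); print(nm,len(P),np.round(q[0],1),np.round(q[1],1),round(q[2],1),'z',round(np.median(P[:,2]),1))
rect((554,139),74,86,130,'rim'); rect((554,139),45,62,90,'well'); rect((547,-16),82,100,45,'sgrip'); rect((547,-16),38,80,90,'mid')
```

```text
tcp [478.4  77.5 330.5] ydir 87.03 tilt [ 0.  0. -1.] shift cm [-1.25 -1.69  0.05] twist 0.033335922089293035 F [ 0.5  0.4 -0. ] grip 0.998 t 2.5
exposer 0.88 [250. 198. 244. 149.] [535.4  67.   52.4] 20273
exposer 0.62 [180. 106.  46.  41.] [409.5 -21.5  65.6] 1508
shutter 0.64 [209. 201.  56.  47.] [ 5.436e+02 -4.000e-01  3.650e+01] 1942
index_mark 0.57 [161. 231.  10.  13.] [602.4 -82.8  37.2] 79
shutter_pointer 0.78 [209. 202.  55.  43.] [5.435e+02 4.000e-01 3.650e+01] 1879
rim 8419 [554.  137.8] [180.5 210.7] 87.6 z 80.9
well 8353 [556.8 137.8] [125.6 157.2] 87.5 z 54.6
sgrip 321 [546.6 -18. ] [14.3 39.4] 87.0 z 91.6
mid 651 [547.4 -15.7] [178.  179.3] 0.1 z 58.1
```

View pics/b_wrist.png

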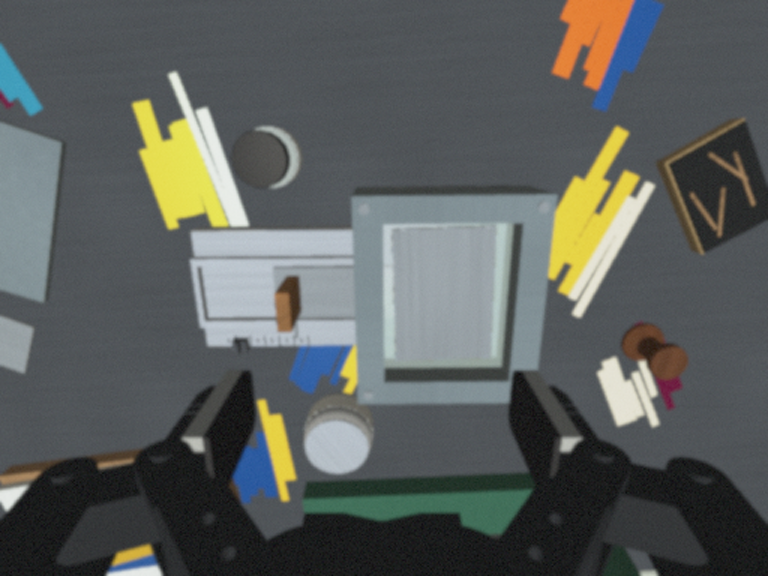

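Run:
```python
from h import *
z=np.load('/tmp/w1.npz'); C=z['C']; d=z['d']
# exact rim/well fit in box frame
for a in (2.4,2.6,2.8,3.0):
    th=-np.radians(a); ex=np.array([np.cos(th),np.sin(th)]); ey=np.array([-np.sin(th),np.cos(th)])
    q=C[...,:2]-np.array([554,137.8]); X=q@ex; Y=q@ey; Z=C[...,2]
    r=(d>0)&(Z>76)&(Z<86)&(abs(X)<115)&(abs(Y)<100)
    # per-slice edges
    def sl(A,B,lo,hi,w,side):
        out=[]
        for b in np.arange(lo,hi,6):
            m=r&(abs(B-b)<3)&(A*side>w)
            if m.sum()>3: out.append((A[m].max()if side>0 else A[m].min(), A[m].min() if side>0 else A[m].max(),b))
        o=np.array(out); return [round(np.median(o[:,0]),1),round(np.median(o[:,1]),1),round(np.polyfit(o[:,2],o[:,1],1)[0],4)]
    print(a,'+x',sl(X,Y,-50,50,60,1),'-x',sl(X,Y,-50,50,60,-1),'+y',sl(Y,X,-60,60,45,1),'-y',sl(Y,X,-60,60,45,-1))
shift([441.3,-326.0,200],67.6)
```

```text
2.4 +x [np.float64(104.6), np.float64(79.2), np.float64(0.0041)] -x [np.float64(-105.2), np.float64(-80.5), np.float64(-0.0074)] +y [np.float64(89.6), np.float64(61.9), np.float64(0.0009)] -y [np.float64(-89.5), np.float64(-63.6), np.float64(-0.0092)]
2.6 +x [np.float64(104.5), np.float64(79.2), np.float64(0.0005)] -x [np.float64(-105.2), np.float64(-80.3), np.float64(-0.0117)] +y [np.float64(89.5), np.float64(62.0), np.float64(0.0045)] -y [np.float64(-89.6), np.float64(-63.6), np.float64(-0.0058)]
2.8 +x [np.float64(104.3), np.float64(79.3), np.float64(-0.0027)] -x [np.float64(-105.2), np.float64(-80.2), np.float64(-0.0151)] +y [np.float64(89.5), np.float64(61.9), np.float64(0.008)] -y [np.float64(-89.8), np.float64(-63.6), np.float64(-0.0023)]
3.0 +x [np.float64(104.2), np.float64(79.3), np.float64(-0.0072)] -x [np.float64(-105.2), np.float64(-80.1), np.float64(-0.0186)] +y [np.float64(89.5), np.float64(61.9), np.float64(0.0113)] -y [np.float64(-89.8), np.float64(-63.6), np.float64(0.0012)]
tcp [478.6  77.4 330.5] ydir 87.05 tilt [ 0. -0. -1.] shift cm [  1.65 -40.48  13.05] twist 19.453460766846035 F [ 0.2 -0.9  0.2] grip 0.998 t 2.75
```

The view shows the box well at (455,295), the shutter grip at (288,303) and the index clip on the runway edge at (240,344). Next I go above the lid.

Call:
step_arm:
  plan: "0.2 -4 1 2 100; 0.3 -8 2 4 100; 0.5 -12 4 6 100; 0.7 -16 5 8 100; 0.9 -20 7 10 100; 1 -24 9 12 100; 1.2 -28 11 15 100; 1.4 -32 12 17 100; 1.6 -36 13 19.5 100; 1.6 -40.5 13 19.5 100"

```text
time_s: 3.75
eef_pos: [441.0, -327.5, 199.2]
ee_rot: [-0.001, 0.195, 0.981, 0.001]
force: [0.1, -0.2, 0.7]
grip_width: 1.0
```

Call:
step_arm:
  plan: "0 0 0 0 100; 0 0 0 0 100; 0 0 0 0 100"

```text
time_s: 4.05
eef_pos: [441.8, -325.9, 200.5]
ee_rot: [0.0, 0.195, 0.981, 0.0]
force: [0.3, -0.5, -0.3]
grip_width: 0.999
```

Run:
```python
from h import *
shift([441.3,-326.0,200],67.6)
im,d=cams.capture('wrist'); C=cloud('wrist',d); save('c_wrist.png',im,1)
def rect(c,zlo,zhi,r,nm):
    m=(d>0)&(np.linalg.norm(C[...,:2]-c,axis=-1)<r)&(C[...,2]>zlo)&(C[...,2]<zhi)
    P=C[m]; q=cv2.minAreaRect(P[:,:2].astype(np.float32)); print(nm,len(P),np.round(q[0],1),np.round(q[1],1),round(q[2],1),'z',round(np.median(P[:,2]),1))
rect((441,-326),52,66,60,'bar')
rect((441,-326),15,26,116,'fl')
```

```text
tcp [ 441.8 -325.9  200.5] ydir 67.55 tilt [ 0.  0. -1.] shift cm [ 0.04 -0.03  0.05] twist -0.05327054066410142 F [ 0.3 -0.5 -0.3] grip 0.999 t 4.05
bar 1717 [ 441.  -328.1] [19.7 90.1] 68.0 z 58.7
fl 17685 [ 433.5 -348.1] [184.4 176.4] 68.1 z 21.0
```

Call:
step_arm:
  plan: "0 -0.2 3 -0.4 100; 0 -0.2 7 -0.4 100; 0 -0.2 11 -0.4 100; 0 -0.2 14 -0.4 100; 0 -0.2 16 -0.4 100; 0 -0.2 17.3 -0.4 100; 0 -0.2 17.3 -0.4 100"

```text
time_s: 4.8
eef_pos: [440.6, -327.7, 26.4]
ee_rot: [-0.001, 0.191, 0.982, 0.001]
force: [-0.5, -0.6, 0.0]
grip_width: 0.998
```

Call:
step_arm:
  plan: "0 0 0 0 40; 0 0 0 0 20; 0 0 0 0 0; 0 0 0 0 0; 0 0 0 0 0; 0 0 0 0 0; 0 0 0 0 0; 0 0 0 0 0"
  grip_force: 60

```text
time_s: 5.6
eef_pos: [441.0, -328.9, 28.0]
ee_rot: [0.0, 0.192, 0.981, -0.0]
force: [-0.4, 2.2, 4.9]
grip_width: 0.222
```

Call:
step_arm:
  plan: "0 0 -1 0 0; 0 0 -3 0 0; 0 0 -6 0 0; 0 0 -9 0 0; 0 0 -12 0 0; 0 0 -14 0 0; 0 0 -14 0 0"

```text
time_s: 6.3
eef_pos: [441.3, -329.5, 169.9]
ee_rot: [0.002, 0.192, 0.981, -0.001]
force: [0.6, 0.0, -5.5]
grip_width: 0.222
```

Run:
```python
from h import *
shift([553.5,137.5,170],87.5)
im,d=cams.capture('wrist'); save('d_wrist.png',im,1)
```

```text
tcp [ 441.3 -329.5  169.9] ydir 67.88 tilt [ 0.003 -0.004 -1.   ] shift cm [ 7.19 47.48 -0.14] twist -19.622302361745838 F [ 0.6  0.  -5.5] grip 0.222 t 6.3
```

Call:
step_arm:
  plan: "0.3 2 0 -1 0; 0.9 6 0 -3 0; 1.6 10.5 0 -5 0; 2.3 15 0 -7 0; 3 19.5 0 -9 0; 3.7 24 0 -11 0; 4.4 28.5 0 -13 0; 5 33 0 -15 0; 5.7 37.5 0 -17 0; 6.2 41 0 -18.5 0"

```text
time_s: 7.35
eef_pos: [536.9, 76.9, 165.3]
ee_rot: [-0.002, 0.03, 1.0, 0.0]
force: [1.0, -0.9, -5.5]
grip_width: 0.223
```

Call:
step_arm:
  plan: "0 0 0 0 0; 0 0 0 0 0; 0 0 0 0 0"

```text
time_s: 7.65
eef_pos: [537.2, 73.6, 166.2]
ee_rot: [-0.001, 0.032, 0.999, -0.0]
force: [0.0, -0.2, -5.3]
grip_width: 0.22
```

Run:
```python
from h import *
shift([553.5,137.5,170],87.5)
```

```text
tcp [537.2  73.6 166.2] ydir 86.32 tilt [-0.002 -0.    -1.   ] shift cm [-1.22  6.48 -0.38] twist -1.178056015775752 F [ 0.  -0.2 -5.3] grip 0.22 t 7.65
```

Call:
step_arm:
  plan: "-0.3 1.5 0 -0.3 0; -0.7 4 0 -0.7 0; -1.1 5.8 0 -1.2 0; -1.2 6.5 0 -1.2 0; -1.2 6.5 0 -1.2 0; -1.2 6.5 0 -1.2 0"

```text
time_s: 8.25
eef_pos: [553.7, 137.8, 167.1]
ee_rot: [-0.0, 0.022, 1.0, -0.0]
force: [0.0, 0.3, -6.0]
grip_width: 0.226
```

Run:
```python
from h import *
shift([553.5,137.5,170],87.5)
p,R,s=tool()
for n in ['wrist','top','scene']:
    im,d=cams.capture(n); C=cloud(n,d); save('e_%s.png'%n,im,1); np.savez('/tmp/e_%s.npz'%n,im=im,d=d,C=C)
    q=C[...,:2]-np.array([553.5,137.5]); m=(d>0)&(abs(C[...,2]-p[2]+28-20)<6)&(np.linalg.norm(q,axis=-1)<125)
    P=C[m]
    if len(P): r=cv2.minAreaRect(P[:,:2].astype(np.float32)); print(n,len(P),np.round(r[0],1),np.round(r[1],1),round(r[2],1),'z',np.median(P[:,2]), np.linalg.lstsq(np.c_[P[:,:2]-P[:,:2].mean(0),np.ones(len(P))],P[:,2],rcond=None)[0])
```

```text
tcp [553.7 137.8 167.1] ydir 87.53 tilt [-0.001 -0.    -1.   ] shift cm [ 0.02 -0.03 -0.29] twist 0.034355680004381384 F [ 0.   0.3 -6. ] grip 0.226 t 8.25
wrist 47890 [553.2 137.2] [141.7 175.6] 87.7 z 160.0035200260738 [-7.41276422e-04 -9.13699530e-04  1.60008606e+02]
top 382 [551.3 137.8] [137.1 174.9] 87.3 z 159.47195236592728 [-1.22756319e-03  5.62400368e-04  1.59417747e+02]
scene 1525 [554.6 138.6] [140.8 175.1] 87.6 z 160.07543273093324 [-4.43310505e-03  8.82227600e-04  1.60037065e+02]
```

View pics/e_wrist.png

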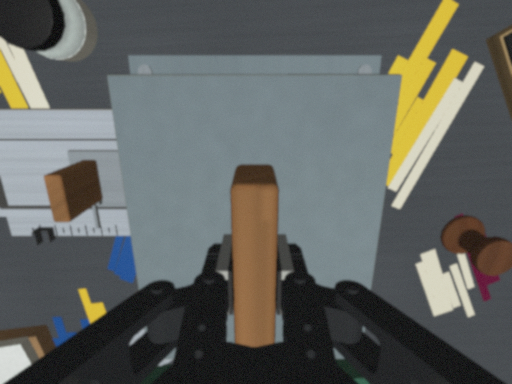

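The wrist view shows the lid level in the jaws, centred over the well and parallel to the box. I lower it, slowly at the end.

Call:
step_arm:
  plan: "0 0 1.5 0 0; 0 0 3.5 0 0; 0 0 5 0 0; 0 0 5.7 0 0; 0 0 5.9 0 0; 0 0 6.1 0 0; 0 0 6.3 0 0; 0 0 6.4 0 0; 0 0 6.5 0 0; 0 0 6.6 0 0"

```text
time_s: 9.4
eef_pos: [553.9, 138.5, 101.4]
ee_rot: [0.0, 0.021, 1.0, 0.0]
force: [-0.1, 0.5, -5.5]
grip_width: 0.225
```

Call:
step_arm:
  plan: "0 0 0.1 0 0; 0 0 0.2 0 0; 0 0 0.3 0 0; 0 0 0.4 0 0; 0 0 0.4 0 0"

```text
time_s: 9.9
eef_pos: [553.8, 138.4, 97.1]
ee_rot: [-0.0, 0.021, 1.0, -0.0]
force: [0.4, 1.3, -5.7]
grip_width: 0.222
```

Call:
step_arm:
  plan: "0 0 0.05 0 0; 0 0 0.1 0 0; 0 0 0.15 0 0; 0 0 0.15 0 0"

```text
time_s: 10.3
eef_pos: [553.9, 138.5, 96.0]
ee_rot: [0.0, 0.021, 1.0, -0.0]
force: [-1.1, -0.4, -2.8]
grip_width: 0.224
```

Call:
step_arm:
  plan: "0 0 0.05 0 0; 0 0 0.1 0 0; 0 0 0.1 0 0"

```text
time_s: 10.6
eef_pos: [553.9, 138.5, 96.0]
ee_rot: [0.0, 0.021, 1.0, -0.0]
force: [-5.9, -1.2, 7.7]
grip_width: 0.222
```

Call:
step_arm:
  plan: "0 0 -0.05 0 0; 0 0 -0.05 0 30; 0 0 -0.05 0 50; 0 0 -0.05 0 80; 0 0 -0.05 0 80; 0 0 -0.05 0 80; 0 0 -2 0 80; 0 0 -5 0 80; 0 0 -9 0 80; 0 0 -10 0 80"

```text
time_s: 11.6
eef_pos: [555.3, 138.6, 199.1]
ee_rot: [0.003, 0.021, 1.0, 0.0]
force: [0.2, -0.7, -0.3]
grip_width: 0.8
```

Run:
```python
from h import *
p,R,s=tool()
shift([490,-20,210],87.5)
im,d=cams.capture('wrist'); C=cloud('wrist',d); save('f_wrist.png',im,1)
def rect(c,zlo,zhi,r,nm):
    m=(d>0)&(np.linalg.norm(C[...,:2]-c,axis=-1)<r)&(C[...,2]>zlo)&(C[...,2]<zhi)
    P=C[m]; q=cv2.minAreaRect(P[:,:2].astype(np.float32)); print(nm,len(P),np.round(q[0],1),np.round(q[1],1),round(q[2],1),'z',round(np.median(P[:,2]),1),np.round(np.linalg.lstsq(np.c_[P[:,:2]-P[:,:2].mean(0),np.ones(len(P))],P[:,2],rcond=None)[0],4))
rect((553.5,137.5),84.5,96,120,'flange'); rect((553.5,137.5),110,140,70,'bar')
q=C[...,:2]-np.array([553.5,137.5]); m=(d>0)&(abs(C[...,2]-81)<3)&(np.linalg.norm(q,axis=-1)<140); print('rim z',np.median(C[m][:,2]),m.sum())
```

```text
tcp [555.3 138.6 199.1] ydir 87.58 tilt [ 0.007  0.    -1.   ] shift cm [  5.84 -16.12  -1.14] twist 0.08262994524555722 F [ 0.2 -0.7 -0.3] grip 0.8 t 11.6
flange 26721 [553.9 138. ] [141.2 176.6] 87.5 z 88.4 [-3.00000e-04 -9.00000e-04  8.83473e+01]
bar 2837 [553.2 138.1] [20.1 89.9] 87.6 z 126.1 [ 1.560000e-02 -1.600000e-03  1.257962e+02]
rim z 80.36996094587391 12621
```

View pics/f_wrist.png

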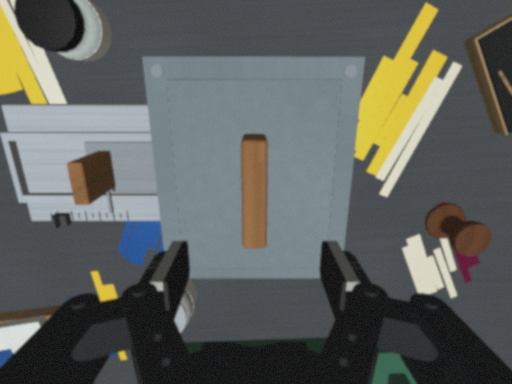

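The lid sits flat, with its flange 8 mm above the rim. Next I look at the shutter and index.

Call:
step_arm:
  plan: "0.5 -2 0 0 80; 1.5 -6 0 0 80; 2.5 -10.5 0 0 80; 3.5 -14.5 1 0 80; 4.2 -17.5 2.5 0 80; 4.5 -18.8 3.2 0 80; 4.5 -18.8 3.2 0 80; 4.5 -18.8 3.2 0 80"

```text
time_s: 12.45
eef_pos: [501.2, -46.7, 162.7]
ee_rot: [-0.0, 0.021, 1.0, 0.0]
force: [0.2, -0.2, -0.5]
grip_width: 0.8
```

Run:
```python
from h import *
shift([545.5,-18,55],87.5)
th=np.radians(-2.5); ex=np.array([np.cos(th),np.sin(th)]); ey=np.array([-np.sin(th),np.cos(th)])
im,d=cams.capture('wrist'); C=cloud('wrist',d); np.savez('/tmp/g.npz',im=im,d=d,C=C)
for t in ['shutter','index_mark','shutter_pointer']:
    for x in spotter.regions_of('wrist',t)[:2]:
        P=C[x['pixels']&(d>0)]; print(t,round(x['conf'],2),np.round(x['extent']),np.round(np.median(P,0),1),len(P))
B=np.array([553.5,137.5])
for X,Y,Z,n in [(48,-156,41,'pointer'),(58,-218,45,'clip')]:
    print(n,proj('wrist',list(B+X*ex+Y*ey)+[Z]))
m=(d>0)&(C[...,2]>82)&(np.linalg.norm(C[...,:2]-[546,-18],axis=-1)<40)
r=cv2.minAreaRect(C[m][:,:2].astype(np.float32)); print(r)
u,v=proj('wrist',[598,-50,43]); u,v=int(u),int(v); print(u,v)
y0=max(v-50,0);x0=max(u-75,0); c=im[y0:y0+100,x0:x0+150]; print(x0,y0); save('g.png',c,5)
```

```text
tcp [501.2 -46.7 162.7] ydir 87.59 tilt [-0.  0. -1.] shift cm [-4.31  3.05 10.78] twist 0.0891736153985363 F [ 0.2 -0.2 -0.5] grip 0.8 t 12.45
shutter 0.83 [310. 234.  95.  77.] [541.3   0.7  36.3] 4841
index_mark 0.62 [224. 277.  16.  21.] [602.2 -83.4  37. ] 252
shutter_pointer 0.88 [311. 234.  91.  77.] [541.4   0.6  36.3] 4997
pointer (np.float64(283.82656871784127), np.float64(267.56293503640853))
clip (np.float64(223.79059073759282), np.float64(277.9962237372665))
((537.1862182617188, -14.410970687866211), (25.439434051513672, 60.70840835571289), 67.87765502929688)
255 272
180 222
```

View pics/g.png

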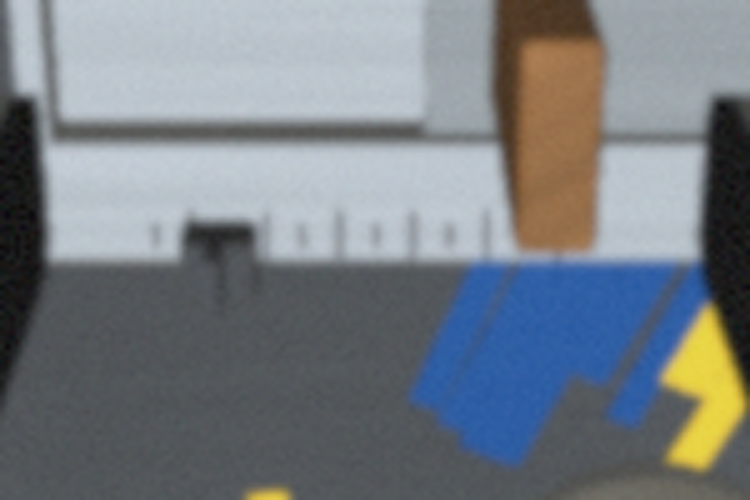

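The crop shows the dark clip with its ridge at (220,235) in crop pixels, which is about column 224 in the image. The wooden grip hides the pointer from this angle. Next I grasp the grip.

Call:
step_arm:
  plan: "-1.5 1 0 0 50; -3.5 2.3 0 0 50; -4.4 3.05 1 0 50; -4.4 3.05 4 0 50; -4.4 3.05 7 0 50; -4.4 3.05 9.5 0 50; -4.4 3.05 11 0 50; -4.4 3.05 11.1 0 50; -4.4 3.05 11.1 0 50"

```text
time_s: 13.55
eef_pos: [546.1, -18.6, 51.8]
ee_rot: [-0.0, 0.021, 1.0, 0.0]
force: [-0.4, -0.7, 0.2]
grip_width: 0.497
```

Call:
step_arm:
  plan: "0 0 0 0 30; 0 0 0 0 15; 0 0 0 0 0; 0 0 0 0 0; 0 0 0 0 0; 0 0 0 0 0; 0 0 0 0 0"
  grip_force: 70

```text
time_s: 14.25
eef_pos: [546.6, -18.6, 52.8]
ee_rot: [0.001, 0.021, 1.0, 0.0]
force: [-2.2, 2.7, 7.0]
grip_width: 0.155
```

Run:
```python
from h import *
p,R,s=tool(); ey=np.array([np.sin(np.radians(2.5)),np.cos(np.radians(2.5)),0])
shift(p-50*ey,87.5)
im,d=cams.capture('wrist'); save('h.png',im,1.5)
```

```text
tcp [546.6 -18.6  52.8] ydir 87.58 tilt [ 0.002  0.    -1.   ] shift cm [ 0.01 -5.   -0.  ] twist 0.07818295173692036 F [-2.2  2.7  7. ] grip 0.155 t 14.25
```

View pics/h.png

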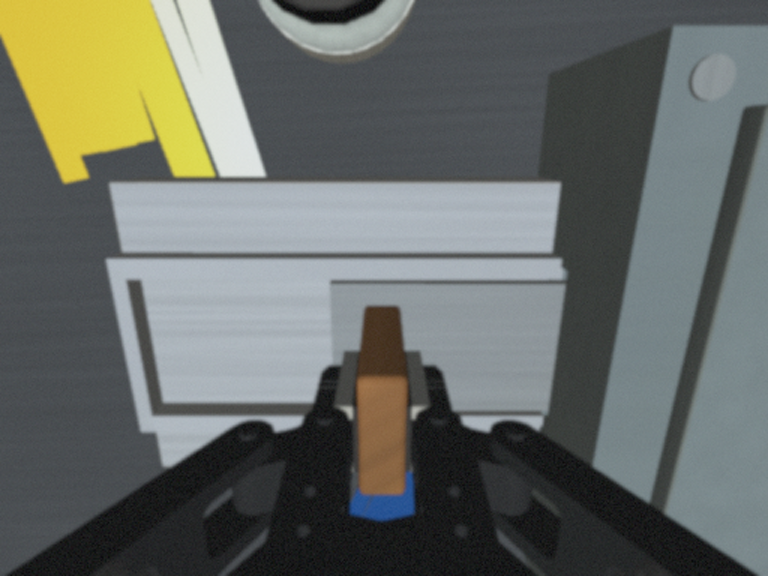

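The wrist camera cannot see the pointer or the clip while the jaws hold the grip. I release at home (nothing has moved) and measure the pull from a view that shows both.

Call:
step_arm:
  plan: "0 0 0 0 25; 0 0 0 0 50; 0 0 0 0 50; 0 0 -3 0 50; 0 0 -6 0 50; 0 0 -9 0 60; -2 -1 -10 0 80; -5 -2.5 -10 0 80; -7 -3.2 -10 0 80; -7 -3.2 -10 0 80"

```text
time_s: 15.3
eef_pos: [616.0, -55.0, 151.2]
ee_rot: [0.0, 0.022, 1.0, -0.0]
force: [-0.3, -0.5, 0.8]
grip_width: 0.798
```

Call:
step_arm:
  plan: "0 0 0 0 80; 0 0 0 0 80; 0 0 0 0 80"

```text
time_s: 15.6
eef_pos: [614.2, -53.4, 152.0]
ee_rot: [-0.0, 0.021, 1.0, 0.0]
force: [0.2, 0.4, -0.2]
grip_width: 0.799
```

Run:
```python
from h import *
shift([546.6,-18.6,52],87.5)
th=np.radians(-2.5); ex=np.array([np.cos(th),np.sin(th)]); ey=np.array([-np.sin(th),np.cos(th)])
f,cx,cy,R,t=cam('wrist'); np.savez('/tmp/i_cam.npz',f=f,cx=cx,cy=cy,R=R,t=t)
ims=[]
for k in range(4):
    im,d=cams.capture('wrist'); ims.append(im.astype(float))
im=np.mean(ims,0).astype(np.uint8); np.savez('/tmp/i.npz',im=im,d=d)
for x in spotter.regions_of('wrist','index_mark')[:2]: print(x['conf'],np.round(x['extent']))
B=np.array([553.5,137.5])
for X,Y,Z,n in [(48,-156,41,'pointer'),(30,-156,41,'pbase'),(58,-218,45,'clip')]:
    print(n,proj('wrist',list(B+X*ex+Y*ey)+[Z]))
u,v=proj('wrist',[598,-50,43]); u,v=int(u),int(v)
y0=max(v-60,0);x0=max(u-75,0); c=im[y0:y0+110,x0:x0+150]; print(x0,y0); save('i.png',c,5)
```

```text
tcp [614.2 -53.4 152. ] ydir 87.6 tilt [-0.  0. -1.] shift cm [ 6.9   3.19 10.  ] twist 0.09850200068679271 F [ 0.2  0.4 -0.2] grip 0.799 t 15.6
0.63 [221. 175.  16.  20.]
pointer (np.float64(291.8665920669697), np.float64(162.66101306174286))
pbase (np.float64(292.7195512868882), np.float64(142.14416944427023))
clip (np.float64(221.1199713385031), np.float64(174.80976575761326))
183 108
```

View pics/i.png

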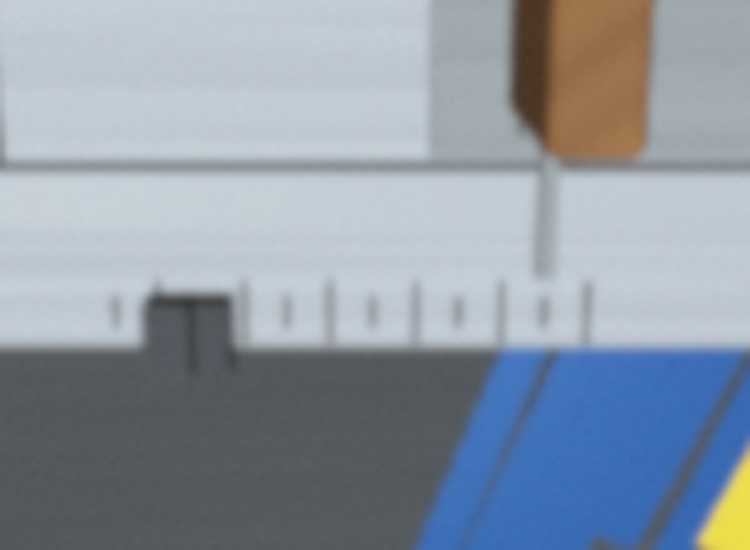

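The picture clearly shows the pointer tip at crop (543,275) and the ridge line at about (193,325). I refine both from pixel profiles.

Run:
```python
from h import *
im=np.load('/tmp/i.npz')['im'].astype(float).mean(-1); z=np.load('/tmp/i_cam.npz')
x0,y0=183,108
print('clip'); 
for r in range(164,184): print(r,im[r,x0+24:x0+54].astype(int))
print('ptr')
for r in range(142,164,3): print(r,im[r,x0+98:x0+120].astype(int))
```

```text
clip
164 [204 205 204 206 204 201 189 179 187 198 201 201 201 201 200 202 203 201
 201 201 203 203 200 193 183 187 199 203 205 204]
165 [205 206 205 205 202 195 176 161 171 184 189 188 187 186 187 188 189 188
 189 189 190 192 191 184 174 180 196 205 205 204]
166 [199 204 203 201 194 177 149 130 136 148 150 151 150 147 149 151 152 152
 152 152 154 159 171 175 166 174 191 202 204 203]
167 [192 199 199 195 177 146 111  90  91  97  99  99  94  95  95  98 100 100
  99 101 102 118 145 164 163 170 191 199 200 201]
168 [187 197 198 188 162 121  84  67  70  68  69  67  65  61  61  67  71  70
  69  70  72  92 132 161 162 169 189 197 201 201]
169 [185 198 196 181 149 109  85  78  77  77  76  76  72  62  65  72  78  76
  78  77  77  90 129 158 160 169 189 198 199 199]
170 [185 197 196 177 143 106  88  86  86  87  87  86  80  72  70  79  85  86
  84  85  84  93 129 158 161 168 188 197 199 199]
171 [187 199 196 180 143 106  90  88  88  89  88  88  83  74  72  79  86  86
  87  87  85  94 125 156 162 169 189 200 200 201]
172 [192 200 199 181 146 108  90  87  87  89  89  89  85  76  70  81  87  88
  
[... 1358 characters left out ...]
7 169 168 165 165
 165 164 165 165]
145 [203 203 204 204 203 203 203 202 195 177 160 162 171 182 196 203 203 204
 203 202 203 202]
148 [204 204 203 203 204 203 203 201 192 174 160 163 172 185 197 200 204 202
 203 203 202 202]
151 [203 203 203 203 203 203 202 200 190 170 159 164 173 184 197 200 201 202
 202 201 202 201]
154 [202 201 203 203 201 203 202 198 185 167 160 165 174 186 196 201 200 203
 203 202 200 201]
157 [203 204 204 203 204 203 203 199 183 165 162 168 176 189 200 204 202 202
 203 202 203 202]
160 [200 199 201 199 201 199 199 195 182 162 161 168 176 189 196 201 200 200
 201 200 200 202]
163 [202 197 195 200 203 204 205 202 192 181 176 180 186 196 202 204 204 202
 197 194 196 202]
```

Run:
```python
from h import *
z=np.load('/tmp/i_cam.npz'); d=np.load('/tmp/i.npz')['d']
f,cx,cy,R,t=[z[k] for k in ('f','cx','cy','R','t')]
th=np.radians(-2.5); ex=np.array([np.cos(th),np.sin(th)]); ey=np.array([-np.sin(th),np.cos(th)]); B=np.array([553.5,137.5])
def back(u,v,zz):
    r=R.T@np.array([(u-cx)/f,(v-cy)/f,1]); c=-R.T@t; p=c+r*(zz-c[2])/r[2]; q=p[:2]-B; return round(q@ex,1),round(q@ey,2)
print('cx',cx)
v,u=np.mgrid[:384,:512]
rr=np.stack([(u-cx)/f*d,(v-cy)/f*d,d],-1); C=(rr-t)@R
print('z clip',np.round(C[172,207:232,2],1)); print('z ptr row',np.round(C[155,280:304,2],1),'rail',np.median(C[165:174,240:280,2]))
print('clip left u211 z36-39',[back(211,172,k) for k in (36,37,38,39)])
print('clip right u229.5 z',[back(229.3,172,k) for k in (28,32,36)])
print('clip right top u228 ',[back(227.8,180,k) for k in (36,37,38,39)])
print('ridge dark u221: z',[back(221.0,174,k) for k in (37,40,45)])
print('ridge dark edges 219.6/222.4',back(219.6,174,45),back(222.4,174,38))
print('ptr left 289.4, dark 290.9, right 294.6', [[back(k,157,q) for q in (39.5,41,42.5)] for k in (289.4,291,294.4)])
for k in (0,1,2,3,4,5): print('tick',back([231.2,248.6,265.8,283,300.4,222][k],170,36.0))
```

```text
cx 254.26399262264368
z clip [26.7 27.2 26.1 26.6 27.  37.  36.4 36.7 37.8 36.4 45.6 45.1 45.  46.2
 41.8 37.8 37.2 37.2 37.1 36.5 38.4 37.7 35.1 26.4 26.8]
z ptr row [26.7 27.2 27.3 26.1 26.3 26.  25.8 27.3 26.7 27.8 26.5 44.1 44.9 43.9
 43.1 26.2 27.1 26.  26.2 27.3 27.7 26.8 26.9 27.5] rail 26.854804145028496
clip left u211 z36-39 [(np.float64(57.5), np.float64(-227.86)), (np.float64(57.2), np.float64(-227.7)), (np.float64(56.9), np.float64(-227.55)), (np.float64(56.7), np.float64(-227.4))]
clip right u229.5 z [(np.float64(59.6), np.float64(-212.01)), (np.float64(58.5), np.float64(-211.66)), (np.float64(57.4), np.float64(-211.3))]
clip right top u228  [(np.float64(65.0), np.float64(-212.87)), (np.float64(64.7), np.float64(-212.77)), (np.float64(64.4), np.float64(-212.68)), (np.float64(64.1), np.float64(-212.58))]
ridge dark u221: z [(np.float64(59.1), np.float64(-218.76)), (np.float64(58.2), np.float64(-218.41)), (np.float64(56.9), np.float64(-217.82))]
ridge dark edges 219.6/222.4 (np.float64(56.9), np.float64(-219.05)) (np.float64(58.8), np.float64(-217.38))
ptr left 289.4, dark 290.9, right 294.6 [[(np.float64(42.9), np.float64(-157.91)), (np.float64(42.5), np.float64(-158.09)), (np.float64(42.2), np.float64(-158.27))], [(np.float64(42.9), np.float64(-156.5)), (np.float64(42.5), np.float64(-156.69)), (np.float64(42.2), np.float64(-156.88))], [(np.float64(42.9), np.float64(-153.52)), (np.float64(42.5), np.float64(-153.73)), (np.float64(42.2), np.float64(-153.93))]]
tick (np.float64(55.6), np.float64(-209.54))
tick (np.float64(55.6), np.float64(-193.84))
tick (np.float64(55.5), np.float64(-178.32))
tick (np.float64(55.5), np.float64(-162.81))
tick (np.float64(55.5), np.float64(-147.11))
tick (np.float64(55.6), np.float64(-217.84))
```

```bash
cat > m.py <<'E'
from h import *
th=np.radians(-2.5); ex=np.array([np.cos(th),np.sin(th)]); ey=np.array([-np.sin(th),np.cos(th)]); B=np.array([553.5,137.5])
shift([546.6,-18.6,52],87.5)
f,cx,cy,R,t=cam('wrist')
S=[]
for k in range(3):
    im,d=cams.capture('wrist'); C=cloud('wrist',d); q=C[...,:2]-B; X=q@ex; Y=q@ey; Z=C[...,2]
    a=(d>0)&(Z>42.3)&(Z<49)&(X>52)&(X<70)&(abs(Y+219)<7); b=(d>0)&(Z>38)&(Z<49)&(X>28)&(X<46)&(abs(Y+156)<7)
    g=(d>0)&(Z>33)&(Z<42)&(X>52)&(X<70)&(abs(Y+219)<12)
    for n,m in (('ridge',a),('ptr',b),('plate',g)):
        if m.sum()>5:
            rows=[(Y[r][m[r]].min()+Y[r][m[r]].max())/2 for r in range(384) if m[r].sum()>=2]
            print(n,m.sum(),'meanY',round(Y[m].mean(),2),'mid',round(np.mean(rows),2) if rows else None,'w',[round(v,1) for v in np.percentile(Y[m],[1,99])],'z',round(np.median(Z[m]),1),'X',[round(v,1) for v in np.percentile(X[m],[1,99])],'u',round(np.mean(np.where(m)[1]),1))
E
python3 m.py
```

```text
tcp [614.6 -53.7 151.9] ydir 87.58 tilt [ 0. -0. -1.] shift cm [6.95 3.22 9.99] twist 0.08361572670895612 F [-1.1  0.   0.5] grip 0.801 t 15.85
ridge 65 meanY -219.63 mid -219.67 w [np.float64(-221.3), np.float64(-218.3)] z 45.5 X [np.float64(52.2), np.float64(66.3)] u 219.3
ptr 85 meanY -156.27 mid -156.23 w [np.float64(-157.6), np.float64(-154.6)] z 43.6 X [np.float64(28.2), np.float64(45.9)] u 292.5
plate 226 meanY -219.36 mid -219.68 w [np.float64(-227.5), np.float64(-211.8)] z 36.7 X [np.float64(52.6), np.float64(68.2)] u 220.7
ridge 64 meanY -219.6 mid -219.62 w [np.float64(-221.2), np.float64(-218.3)] z 45.7 X [np.float64(52.3), np.float64(66.2)] u 219.3
ptr 86 meanY -156.21 mid -156.12 w [np.float64(-157.7), np.float64(-153.9)] z 43.6 X [np.float64(28.5), np.float64(46.0)] u 292.6
plate 226 meanY -219.3 mid -219.64 w [np.float64(-227.5), np.float64(-211.9)] z 36.6 X [np.float64(52.5), np.float64(68.3)] u 220.8
ridge 60 meanY -219.63 mid -219.69 w [np.float64(-221.2), np.float64(-218.3)] z 45.8 X [np.float64(52.5), np.float64(66.3)] u 219.3
ptr 87 meanY -156.28 mid -156.21 w [np.float64(-158.2), np.float64(-153.3)] z 43.5 X [np.float64(28.5), np.float64(45.9)] u 292.5
plate 232 meanY -219.34 mid -219.66 w [np.float64(-227.5), np.float64(-211.9)] z 36.7 X [np.float64(52.4), np.float64(68.3)] u 220.8
```

Call:
step_arm:
  plan: "0 -1 1 0 80; 0 -2.5 3 0 80; 0 -2.9 4 0 80; 0 -2.9 4 0 80; 0 -2.9 4 0 80; 0 -2.9 4 0 80"

```text
time_s: 16.6
eef_pos: [613.9, -82.4, 112.6]
ee_rot: [0.001, 0.021, 1.0, -0.0]
force: [-0.7, -0.7, -0.0]
grip_width: 0.803
```

```bash
python3 m.py
```

```text
tcp [613.9 -82.4 112.6] ydir 87.6 tilt [ 0.001 -0.    -1.   ] shift cm [7.   6.1  6.05] twist 0.10054328472871532 F [-0.7 -0.7 -0. ] grip 0.803 t 16.6
ridge 76 meanY -219.79 mid -219.79 w [np.float64(-220.9), np.float64(-218.7)] z 45.9 X [np.float64(52.2), np.float64(66.0)] u 251.5
ptr 135 meanY -156.33 mid -156.07 w [np.float64(-157.7), np.float64(-152.9)] z 43.5 X [np.float64(28.5), np.float64(45.9)] u 338.2
plate 288 meanY -219.88 mid -219.91 w [np.float64(-227.4), np.float64(-212.5)] z 36.7 X [np.float64(52.2), np.float64(67.4)] u 251.5
ridge 75 meanY -219.79 mid -219.79 w [np.float64(-221.0), np.float64(-218.7)] z 45.9 X [np.float64(52.2), np.float64(65.9)] u 251.5
ptr 136 meanY -156.4 mid -156.15 w [np.float64(-157.8), np.float64(-154.4)] z 43.5 X [np.float64(28.2), np.float64(45.6)] u 338.1
plate 284 meanY -219.91 mid -219.91 w [np.float64(-227.4), np.float64(-212.5)] z 36.7 X [np.float64(52.4), np.float64(67.4)] u 251.5
ridge 70 meanY -219.85 mid -219.86 w [np.float64(-221.0), np.float64(-218.7)] z 45.8 X [np.float64(52.2), np.float64(65.4)] u 251.5
ptr 137 meanY -156.38 mid -156.09 w [np.float64(-157.8), np.float64(-152.5)] z 43.4 X [np.float64(28.4), np.float64(45.7)] u 338.2
plate 298 meanY -219.83 mid -219.72 w [np.float64(-227.4), np.float64(-212.5)] z 36.6 X [np.float64(52.3), np.float64(68.3)] u 251.6
```

Call:
step_arm:
  plan: "0 2 0 0 80; 0 5 0 0 80; 0 6.4 0 0 80; 0 6.4 0 0 80; 0 6.4 0 0 80; 0 6.4 0 0 80"

```text
time_s: 17.35
eef_pos: [616.3, -19.9, 111.9]
ee_rot: [0.0, 0.022, 1.0, -0.0]
force: [-0.4, -0.5, 0.6]
grip_width: 0.798
```

```bash
python3 m.py
```

```text
tcp [616.3 -19.9 111.9] ydir 87.52 tilt [ 0. -0. -1.] shift cm [ 6.97 -0.17  5.98] twist 0.023519210954205505 F [-0.4 -0.5  0.6] grip 0.798 t 17.35
ridge 99 meanY -219.48 mid -219.61 w [np.float64(-221.5), np.float64(-217.9)] z 45.6 X [np.float64(52.2), np.float64(65.6)] u 168.0
ptr 108 meanY -155.88 mid -155.87 w [np.float64(-157.5), np.float64(-154.6)] z 43.8 X [np.float64(28.8), np.float64(45.9)] u 253.2
plate 291 meanY -218.2 mid -219.46 w [np.float64(-227.3), np.float64(-211.6)] z 36.8 X [np.float64(52.3), np.float64(67.6)] u 172.9
ridge 98 meanY -219.29 mid -219.44 w [np.float64(-221.3), np.float64(-217.9)] z 45.8 X [np.float64(52.2), np.float64(65.7)] u 168.1
ptr 117 meanY -155.81 mid -155.8 w [np.float64(-157.4), np.float64(-153.0)] z 43.6 X [np.float64(28.9), np.float64(45.9)] u 253.2
plate 290 meanY -218.24 mid -219.49 w [np.float64(-227.4), np.float64(-211.5)] z 36.7 X [np.float64(52.3), np.float64(67.6)] u 172.7
ridge 103 meanY -219.29 mid -219.45 w [np.float64(-221.1), np.float64(-217.8)] z 45.5 X [np.float64(52.2), np.float64(65.9)] u 168.0
ptr 99 meanY -156.0 mid -155.9 w [np.float64(-157.4), np.float64(-149.2)] z 43.8 X [np.float64(28.9), np.float64(45.8)] u 252.7
plate 285 meanY -218.13 mid -219.37 w [np.float64(-227.4), np.float64(-211.6)] z 36.6 X [np.float64(52.3), np.float64(67.6)] u 172.7
```

Three views agree: the ridge is about 63.6 mm out from the pointer (spread 63.4 to 63.9). I regrasp the shutter grip.

Call:
step_arm:
  plan: "2 0 0 0 60; 5 0 0 0 50; 6.8 0 0 0 50; 6.95 0 1 0 50; 6.95 0 3 0 50; 6.95 0 5 0 50; 6.95 0 5.9 0 50; 6.95 0 6 0 50; 6.95 0 6 0 50"

```text
time_s: 18.4
eef_pos: [547.3, -16.1, 52.0]
ee_rot: [0.0, 0.021, 1.0, -0.0]
force: [0.8, -1.0, -0.8]
grip_width: 0.501
```

```bash
python3 -c "
from h import *
shift([546.6,-18.4,52],87.5)"
```

```text
tcp [547.3 -16.1  52. ] ydir 87.57 tilt [ 0.001 -0.    -1.   ] shift cm [ 0.06 -0.24  0.  ] twist 0.07006025269153326 F [ 0.8 -1.  -0.8] grip 0.501 t 18.4
```

Call:
step_arm:
  plan: "0 -0.23 0 0 50; 0 -0.23 0 0 50; 0 -0.23 0 0 30; 0 -0.23 0 0 15; 0 -0.23 0 0 0; 0 -0.23 0 0 0; 0 -0.23 0 0 0; 0 -0.23 0 0 0; 0 -0.23 0 0 0; 0 -0.23 0 0 0"
  grip_force: 90

```text
time_s: 19.4
eef_pos: [546.8, -18.0, 52.2]
ee_rot: [0.0, 0.021, 1.0, 0.0]
force: [-1.5, 2.2, 5.5]
grip_width: 0.154
```

```bash
python3 -c "
from h import *
for i in range(4): shift([546.6,-18.4,52],87.5); cams.capture('wrist')
p,R,s=tool(); print(p)"
```

```text
tcp [546.8 -18.   52.2] ydir 87.58 tilt [ 0.  0. -1.] shift cm [ 0.02 -0.04  0.02] twist 0.07927652847936884 F [-1.5  2.2  5.5] grip 0.154 t 19.4
tcp [546.9 -18.   52.3] ydir 87.58 tilt [ 0.001  0.    -1.   ] shift cm [ 0.02 -0.04  0.03] twist 0.07540219083456634 F [-2.1  2.   5.6] grip 0.152 t 19.45
tcp [546.8 -18.   52.2] ydir 87.58 tilt [ 0.  0. -1.] shift cm [ 0.02 -0.04  0.02] twist 0.08145290848958098 F [-1.8  2.3  5. ] grip 0.155 t 19.5
tcp [546.8 -18.   52.2] ydir 87.58 tilt [ 0.  0. -1.] shift cm [ 0.02 -0.04  0.02] twist 0.07711676752582264 F [-2.4  2.1  5.8] grip 0.15 t 19.55
[546.84492169 -18.01425328  52.25696009]
```

Call:
step_arm:
  plan: "0 -0.4 0 0 0; 0 -1.2 0 0 0; 0 -2.2 0 0 0; 0 -3.2 0 0 0; 0 -4.2 0 0 0; 0 -5.1 0 0 0; 0 -5.8 0 0 0; 0 -6.2 0 0 0; 0 -6.37 0 0 0; 0 -6.37 0 0 0"

```text
time_s: 20.6
eef_pos: [544.1, -81.3, 52.2]
ee_rot: [0.0, 0.021, 1.0, 0.0]
force: [-0.9, 5.8, 6.0]
grip_width: 0.15
```

Call:
step_arm:
  plan: "0 0 0 0 0; 0 0 0 0 0; 0 0 0 0 0"

```text
time_s: 20.9
eef_pos: [544.1, -81.1, 52.3]
ee_rot: [0.0, 0.021, 1.0, 0.001]
force: [-1.1, 6.2, 6.2]
grip_width: 0.154
```

Run:
```python
from h import *
shift([544.07,-81.65,52.2],87.5)
th=np.radians(-2.5); ex=np.array([np.cos(th),np.sin(th)]); ey=np.array([-np.sin(th),np.cos(th)]); B=np.array([553.5,137.5])
for n in ['scene','wrist']:
    im,d=cams.capture(n); C=cloud(n,d); q=C[...,:2]-B; X=q@ex; Y=q@ey; Z=C[...,2]; np.savez('/tmp/k_%s.npz'%n,im=im,d=d)
    m=(d>0)&(Z>75)&(Z<100)&(abs(X)<17)&(abs(Y+219)<14)
    if m.sum(): print(n,'grip top',m.sum(),Y[m].mean(),np.percentile(Y[m],[2,98]),Z[m].max())
    m=(d>0)&(Z>84)&(Z<94)&(abs(X)<92)&(abs(Y)<75); print('lid z',m.sum(),np.median(Z[m]) if m.any() else None)
    u,v=map(int,proj(n,[598,-80,45])); print(u,v)
    if n=='scene': save('k_scene.png',im[v-40:v+40,u-60:u+60],5)
    else: save('k_wrist.png',im,1.2)
    for Yp,Xp,zp in ((-219.6,48,41),(-219.6,58,45)): print(proj(n,list(B+Xp*ex+Yp*ey)+[zp]))
```

```text
tcp [544.1 -81.1  52.3] ydir 87.58 tilt [ 0.     0.001 -1.   ] shift cm [ 0.   -0.06  0.01] twist 0.07733706983137267 F [-1.1  6.2  6.2] grip 0.154 t 20.9
scene grip top 45 -218.944865261425 [-230.85408347 -206.63438375] 98.47281228383623
lid z 1927 88.75540465967747
245 195
(np.float64(244.59640089525456), np.float64(193.89599772076747))
(np.float64(243.45045994854718), np.float64(195.63012534397944))
wrist grip top 3633 -219.14296439088542 [-231.62299483 -206.52796955] 99.99692394178302
lid z 0 None
260 317
(np.float64(253.71289910867745), np.float64(305.65576043865167))
(np.float64(253.70120162060323), np.float64(323.13513994127004))
```

View pics/k_scene.png

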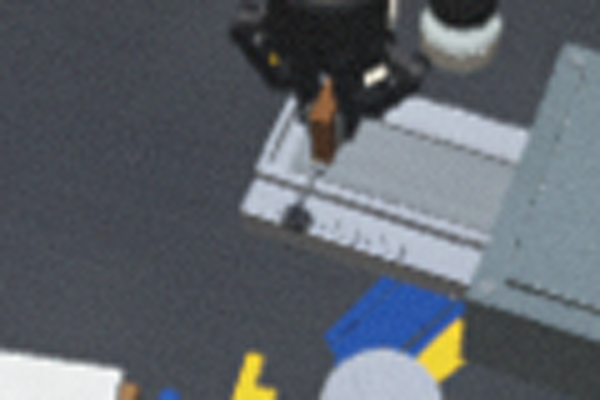

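View pics/k_wrist.png

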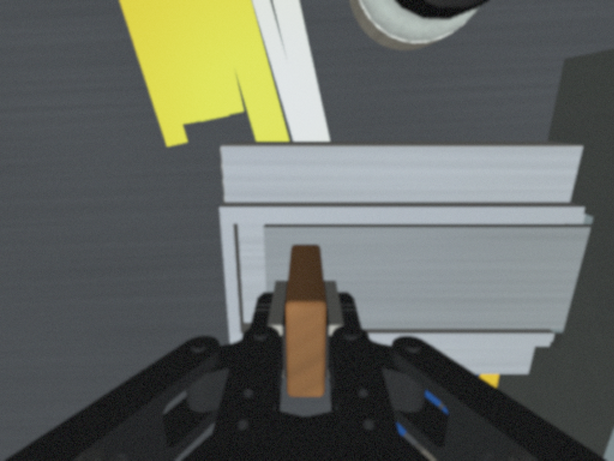

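The scene crop shows the pointer running to the clip and aligned with it. The wrist view shows the grip still centred in the jaws, so it has not slipped. The arm stopped about 0.6 mm short, so I trim that.

Call:
step_arm:
  plan: "0 -0.06 0 0 0; 0 -0.06 0 0 0; 0 -0.06 0 0 0; 0 -0.06 0 0 0; 0 -0.06 0 0 0"

```text
time_s: 21.5
eef_pos: [544.1, -81.6, 52.2]
ee_rot: [0.0, 0.021, 1.0, 0.001]
force: [-0.7, 6.6, 6.6]
grip_width: 0.15
```

Run:
```python
from h import *
shift([544.07,-81.65,52.2],87.5)
p=tool()[0]; print('pull',np.linalg.norm(p[:2]-[546.85,-18.0]))
for n in ['top','scene']:
    im,d=cams.capture(n); C=cloud(n,d); 
    m=(d>0)&(C[...,2]>84)&(C[...,2]<93)&(np.linalg.norm(C[...,:2]-[553.5,137.5],axis=-1)<115); P=C[m]
    print(n,'lid',cv2.minAreaRect(P[:,:2].astype(np.float32)),np.median(P[:,2]))
    if n=='top':
        for t in ['brayer','ink_tin','jar','ink_knife','lino_block','dabber']:
            x=spotter.regions_of(n,t)
            if x: print(t,round(x[0]['conf'],2),np.round(x[0]['extent']),np.round(np.median(C[x[0]['pixels']&(d>0)],0)))
```

```text
tcp [544.1 -81.6  52.2] ydir 87.58 tilt [ 0.     0.001 -1.   ] shift cm [ 0. -0.  0.] twist 0.08154558792585931 F [-0.7  6.6  6.6] grip 0.15 t 21.5
pull 63.662162918808924
top lid ((550.5720825195312, 138.85789489746094), (179.834228515625, 206.29379272460938), 89.61344146728516) 88.24638350367813
brayer 0.58 [380. 265.  35.  62.] [ 358. -455.   26.]
ink_tin 0.69 [232. 151.  22.  23.] [719.  15.  54.]
ink_knife 0.82 [359. 186.  60.  29.] [ 582. -397.    5.]
lino_block 0.89 [116. 235.  31.  35.] [461. 419.  21.]
dabber 0.67 [129. 184.  17.  18.] [632. 367.  52.]
scene lid ((555.11328125, 140.55325317382812), (173.7366485595703, 208.76278686523438), 88.88459014892578) 88.70694452266423
```

Everything is in place and steady, so I hand it in.

```bash
python3 -c "
from rig import workorder; print(workorder.finish_job())"
```

```text
the job is handed in; nothing more can be done
None
```

The job is handed in at about 21.6 s on the robot's clock. The lid is home and released, and the arm is holding the shutter at the mark.

- **Lid:** I lowered it slowly until it touched and let go, and only then touched the shutter. Right after release it sat flat and centred, with its flange about 8 mm above the rim. At the end the flange top still read about 88 mm, which is home. The last footprint fits took in some box rim, so only the height reading counts there.
- **Shutter:** Three wrist views put the ridge 63.4–63.9 mm out from home. The first pull stopped about 0.6 mm short, so I trimmed it. The final pull is 63.7 mm by tool position, with about 6.6 N on the tool along the pull, close to the spring's 6 N. The grip had not slipped in the jaws after the main pull.
- **Mark alignment:** With the grip held, the wrist camera cannot see the pointer. Only the coarse scene view confirmed it lines up with the clip, and that was before the trim. The fine alignment, good to about 0.5 mm, rests on the earlier measurements.
- **Regrasp:** I took hold of the shutter grip once, let go with the shutter still at home to measure better, then gripped it again.
- **Other things:** The brayer, tin, knife, block and dabber were found where they started, within detection noise. The network did not find the jar in the last picture, but the last wrist view showed a jar beside the runway.

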